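Clamp a mounted section in the cam-lever vice

TASK

Clamp the mounted section that stands by itself on the worktop in the cam-lever vice, ready for engraving: stand it upright on the vice's floor between the V jaw and the sliding pad, then, with the lever still open, push the wedge in by its upright tab until you feel the pad nip the mount, and no tighter. Then swing the cam lever round until it snaps over centre against its stop, and let go. Do not jam the lever hard or over-squeeze the mount, and leave the other things on the worktop where they are.

Things in the scene. Friction and masses are not known exactly. Their poses are not given: they have to be found in the camera images.
- mount: mounted metallographic section: upright resin cylinder 30 mm in diameter, 23 mm high, a narrow strip of metal showing in its top face, 28 to 50 g. It stands by itself on the open worktop, left of the vice; the other mounts stand together in the steel tray. Origin: centre of its underside, z up
- vice: grey vice fixed to the worktop, base 125 mm (x) by 197 mm (y), 12 mm thick; its top is the vice's floor. Origin: on the worktop under it, z up. It clamps along its y: at +y the fixed V jaw, then the sliding pad (24 mm wide, 16 to 31 mm above the worktop), behind it the wedge, the cam follower and, at -y, the cam lever
- v_jaw: fixed steel jaw of the vice, 40 mm wide, 18 mm above the vice's floor, with a 90-degree V notch open to -y. Origin: on the vice's floor (12 mm above the worktop) where the axis of a mount seated in the V stands; axes as the vice's
- set_down (a point): point on the vice's floor, 2 mm short of the seat, where the mount can be stood down between V jaw and open pad with 2 mm or more to spare either way; grip it across the vice's x, where nothing beside it is higher than 16 mm above the worktop. How far the pad stands out is not measured: its screwed stem is set differently each time, by up to 5.5 mm
- wedge_tab (a point): centre of the near (-x) face of the wedge's upright tab, 50 mm above the worktop; steel plate 9 mm thick (x), 28 mm wide (y), top 64 mm above the worktop. It is pushed along the vice's +x, 45 mm at most, advances the pad 3 mm per 10 mm and stays where it is left. Free, it slides at a steady 13 N or so; see wedge_nose
- wedge_nose (a point): far (+x) end of the wedge bar, 25 mm above the worktop. When the spring-loaded pad has pushed the mount home into the V and nips it, the push at the tab rises by 5 N within 3 mm of travel, then only by 0.3 N per mm. This rise, 14 to 37 mm from the start, is the right setting; stop there: 4 mm short is too loose, 6 mm beyond too tight
- lever (a joint): angle of the cam lever, rad: 0 open, 2.0 closed against its stop pin, growing clockwise seen from above. It takes up to about 8 N at the grip; at 1.65 the cam passes its centre, then the lever snaps on to the stop by itself and stays
- lever_pivot (a point): upright pivot axis of the cam lever, at the level of the worktop. Seen from it the grip stands at -40 degrees (open) to -155 degrees (closed) from the vice's +x, counted counter-clockwise from above
- lever_grip (a point): axis of the lever's black upright grip, 65 mm above the worktop; the grip is 20 mm in diameter, 40 to 88 mm above the worktop, 95 mm from the pivot. Below it runs the flat lever bar, 35 to 46 mm above the worktop, 16 mm wide. Push the grip from its far side round towards the robot
- pen: marker pen lying flat, 136 mm long; to be left alone
- calipers: vernier caliper lying flat, 215 mm long; to be left alone
- timer_unit: flat white bench timer, 64 by 64 by 18 mm, lying behind the vice; to be left alone. Origin: centre of its underside

How it is judged:
By the outcome, as a careful person would: the job done as asked, in the order asked, and still so for the second after the job is handed in, with the robot touching nothing.
It also fails if it takes over 69 s, if anything falls off the work surface, if the arm or the gripper's body presses on something with over 40 N, if the wrist force passes 120 N, or if a joint passes its speed limit or range.

ROBOT

A 7-joint arm with a two-finger parallel gripper is mounted at the origin on a cart in front of the work surface, level with it; the furniture and walls round the work are solid. World frame = base frame: x ahead of the robot, y to its left, z up, the work surface at z = 0. Lengths are in m, angles in rad, forces in N, time in s.
With the tool pointing down it reaches from about 0.4 to 0.85 m from the base axis. Payload 6.9 kg.
Tool frame: the origin (TCP) lies midway between the tips of the shut fingers; the grasp point (between the pads) lies behind it (ctrl.pinch_z is the z of the grasp point in the tool frame, in m); z points along the fingers, y is the direction in which the jaws open and shut (so a half turn about z gives the same grasp; the last joint's range is limited). The gripper opens to 85 mm and grips with 20 to 120 N. Pads are 22 mm wide; open, the fingers measure 114 mm over their backs; the gripper's body (76 mm by 85 mm) begins 54 mm behind the grasp point. The pads swing forward as they close: fully open they stand 13 mm farther back than shut.
Start: joints at [-1.063, 0.507, -0.238, 1.5, 0.126, 1.149, -0.155], TCP at [0.244, 0.575, 0.21] pointing down, gripper open.
Joint ranges: [-3.08, 3.08], [-0.24, 2.05], [-1.43, 1.35], [0, 2.5], [-1.52, 4.66], [0.17, 1.96], [-2.89, 2.89]. Speed limits (rad/s): [2.39, 2.39, 3.14, 3.14, 3.14, 3.14, 3.14].

INTERFACE

Orientations are given as a unit quaternion [w, x, y, z].
In Python, from station import ctrl, get_state, vision, ticket, models gives the robot as it stands. Calls block until the motion is done:
- ctrl.movep(position, orientation): joint-space move of the TCP to a pose.
- ctrl.movel(position, frame=None, max_speed=0.15): straight line of the TCP; frame=None keeps the orientation; max_speed is the mean speed in m/s.
- ctrl.set_joints(angles): joint-space move.
- ctrl.ungrasp() and ctrl.close_gripper(force=None): open the fingers fully, or close them until they stop; force is the grip in N (None keeps the last).
- ctrl.pause(seconds).
- ctrl.ik(position, orientation): joint angles nearest the present ones, or None.
- get_state(): the state.
- vision.grab_frame(name): name is "scene" or "side" or "wrist"; returns (picture, depth): 384x512x3 uint8, blue, green, red; 384x512 float32, m along the optical axis (not along the pixel's ray), 0 where there is no reading.
- vision.camera_info(name): a dict with "mtx" (3x3 intrinsics, pixels), "R" (3x3) and "t" (3): a world point X has camera coordinates R X + t; the wrist camera has in their place "hand_eye" (4x4, takes a point from camera to tool coordinates, whose origin is the TCP and whose axes are the flange's). Camera axes: x right, y down, z forward; pixel columns grow to the right and rows downward; lengths in m; the calibration is good to about 2 mm. A picture is of the moment at which its call begins: read the wrist's pose just before it. camera_info takes no time and is no camera call.
A pose or a line that the arm cannot do raises ctrl.Unreachable and nothing moves.
- ticket.close_job(): hands the job in, once; it reports no verdict.
Trained networks look in the newest picture that a camera, given by its name, has taken for a name from the list of things; names that differ only in an ending like _2 or _b are one class to them, and where a whole thing is asked for, a point or a joint stands for the part that bears it (a point fixed in the world has none). Each returns a list of dicts, best first, with "p" (0 to 1); they miss things now and then, are a little off and sometimes report something else, mostly with a low value. They report only what shows in the picture. A call takes as long as a camera call.
- models.recognise(camera, target): "point" ([column, row] in pixels, amid what is visible of it).
- models.masks_of(camera, target): "mask" (384x512 bool, what is visible of it) and "point" ([column, row] in pixels, amid what is visible of it).
The state is a dict: "time": time; "qpos": joint angles; "qd": joint speeds; "tau": joint torques, N m; "tcp_pos": TCP position; "eef_rot": TCP orientation; "contact_force": force on the tool from outside, world axes, zero at the start; "wrist_torque": the same for the moment, N m; "width": finger opening in m.
Only numpy, scipy, OpenCV 4.12 (cv2) and the standard library are available. Lean on these libraries where they do the work, as an engineer would, in place of code of your own. Each camera call takes 0.05 s, during which the arm holds its last target. There are 200 camera calls.

## Working session

There is one attempt and no reset: what is moved stays moved. The work goes in short steps, each a Python script; the robot and the scene stay as the last script left them, time stands still between calls to the robot, and variables do not carry over. Pictures are saved under pics/ and viewed, about 8 in all and at most 12, crops included, and the job is handed in when it is done.

```bash
mkdir -p pics; ls; python3 - <<'E'
from station import ctrl,get_state,vision,models
import cv2,numpy as np
s=get_state();print(s['time'],s['tcp_pos'],s['eef_rot'],s['width'],ctrl.pinch_z)
ims=[]
for c in("scene","side"):
    p,d=vision.grab_frame(c);i=vision.camera_info(c);K,R,t=i['mtx'],np.array(i['R']),np.array(i['t'])
    print(c,'cam at',-R.T@t)
    np.savez(f'{c}.npz',p=p,d=d)
    cv2.imwrite(f'pics/{c}0.png',cv2.resize(p,(768,576)))
    for n in("mount","vice","v_jaw","wedge_tab","wedge_nose","lever","lever_grip","pen","calipers","timer_unit"):
        for r in models.masks_of(c,n)[:3]:
            m=r['mask']&(d>0)
            v,u=np.nonzero(m)
            z=d[m];X=np.c_[(u-K[0][2])/K[0][0]*z,(v-K[1][2])/K[1][1]*z,z]
            X=(X-t)@R
            print(n,round(r['p'],2),r['point'],len(z),np.median(X,0).round(3) if len(z) else'',np.percentile(X,2,axis=0).round(3) if len(z) else '',np.percentile(X,98,axis=0).round(3) if len(z) else '')
E
```

```text
pics
0.0 [0.24429964 0.57470987 0.20904649] [-1.50911338e-04  1.99556370e-01  9.79885966e-01 -8.51937639e-04] 0.08528144615684662 -0.0187
scene cam at [ 0.07463104 -0.84695759  0.78367273]
mount 0.48 [182.8, 156.5] 69 [0.49 0.25 0.02] [0.48  0.242 0.005] [0.502 0.268 0.025]
vice 0.66 [244.3, 219.3] 2734 [ 0.515 -0.091  0.014] [ 0.449 -0.21   0.005] [0.584 0.027 0.077]
v_jaw 0.71 [233.8, 197.3] 203 [0.541 0.005 0.029] [ 0.521 -0.009  0.011] [0.563 0.033 0.033]
wedge_nose 0.83 [229.5, 214.3] 263 [ 0.482 -0.076  0.032] [ 0.464 -0.085  0.013] [ 0.525 -0.04   0.065]
lever 0.93 [265.4, 226.9] 548 [ 0.534 -0.157  0.045] [ 0.49  -0.212  0.018] [ 0.575 -0.119  0.088]
lever_grip 0.73 [262.4, 230.1] 577 [ 0.532 -0.154  0.045] [ 0.49  -0.212  0.011] [ 0.576 -0.118  0.088]
pen 0.82 [314.2, 273.1] 399 [ 0.568 -0.315  0.016] [ 0.537 -0.368 -0.   ] [ 0.605 -0.253  0.021]
pen 0.68 [236.5, 197.6] 210 [0.542 0.006 0.029] [ 0.521 -0.009  0.   ] [0.57  0.065 0.033]
calipers 0.74 [272.4, 301.2] 822 [ 0.444 -0.331  0.005] [ 0.388 -0.44   0.   ] [ 0.49  -0.248  0.01 ]
timer_unit 0.84 [271.2, 176.4] 374 [0.6
[... 899 characters left out ...]
e_tab 0.46 [305.4, 303.0] 338 [0.494 0.267 0.021] [ 0.478  0.247 -0.002] [0.507 0.275 0.024]
wedge_nose 0.63 [280.8, 195.9] 229 [ 0.488 -0.063  0.031] [ 0.468 -0.089  0.018] [ 0.524 -0.05   0.063]
lever 0.78 [256.3, 176.2] 324 [ 0.541 -0.157  0.045] [ 0.492 -0.201  0.023] [ 0.579 -0.112  0.087]
lever_grip 0.75 [255.9, 178.0] 321 [ 0.543 -0.16   0.045] [ 0.492 -0.202  0.028] [ 0.579 -0.113  0.087]
calipers 0.62 [289.9, 167.6] 236 [ 0.433 -0.29   0.003] [ 0.384 -0.424 -0.001] [ 0.482 -0.245  0.009]
timer_unit 0.89 [199.7, 242.9] 611 [0.682 0.074 0.015] [0.649 0.033 0.002] [0.716 0.1   0.017]
timer_unit 0.51 [255.4, 180.2] 352 [ 0.54  -0.165  0.045] [ 0.492 -0.235 -0.001] [ 0.579 -0.113  0.087]
```

View pics/scene0.png

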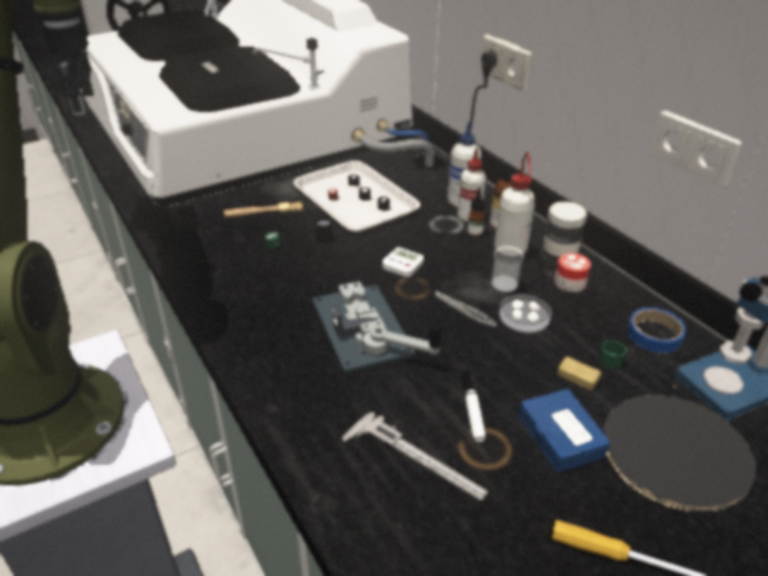

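View pics/side0.png

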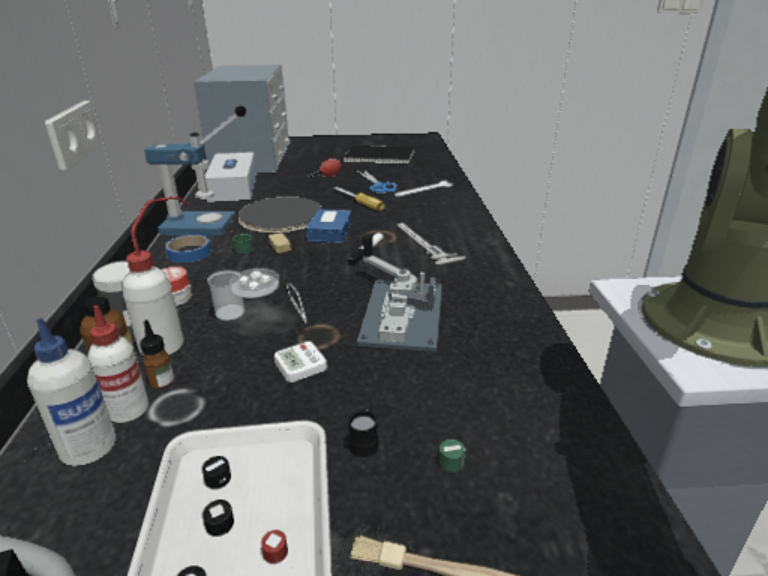

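The scene view shows the vice at about (360,325) in the enlarged picture. The side view shows the lone green mount with its metal strip at (452,455), and a black cup-like object beside it at (363,432). Next I'll look from the wrist above the vice, then above the mount.

```bash
cat > h.py <<'E'
from station import ctrl,get_state,vision,models,ticket
import cv2,numpy as np
from scipy.spatial.transform import Rotation as Ro
def q(deg): a=np.radians(deg)/2; return [0,np.cos(a),np.sin(a),0]
def wrist(name=None):
    s=get_state();p,d=vision.grab_frame("wrist");i=vision.camera_info("wrist")
    T=np.eye(4);w=s['eef_rot'];T[:3,:3]=Ro.from_quat([w[1],w[2],w[3],w[0]]).as_matrix();T[:3,3]=s['tcp_pos']
    T=T@np.array(i['hand_eye']);K=np.array(i['mtx'])
    if name:np.savez(name+'.npz',p=p,d=d,T=T,K=K);cv2.imwrite(f'pics/{name}.png',cv2.resize(p,(768,576)))
    return p,d,T,K
def cloud(d,T,K):
    v,u=np.indices(d.shape);X=np.stack([(u-K[0,2])/K[0,0]*d,(v-K[1,2])/K[1,1]*d,d],-1)
    X=X@T[:3,:3].T+T[:3,3];X[d<=0]=np.nan;return X
def st(m=''):
    s=get_state();print(m,'t',round(s['time'],2),'tcp',np.round(s['tcp_pos'],4),'F',np.round(s['contact_force'],1),'w',round(s['width'],4),'q',np.round(s['qpos'],2))
E
python3 - <<'E'
from h import *
print(np.round(vision.camera_info("wrist")['hand_eye'],3),vision.camera_info("wrist")['mtx'])
for a in(90,-90):
  for p in([.494,.26,.05],[.53,-.0,.05],[.44,-.06,.04],[.6,-.2,.07]):
    j=ctrl.ik(p,q(a));print(a,p,None if j is None else np.round(j,2))
ctrl.movep([0.5,-0.09,0.30],q(90));st()
p,d,T,K=wrist('w1');X=cloud(d,T,K)
for n in("v_jaw","wedge_tab","wedge_nose","lever_grip","lever_pivot","vice"):
    for r in models.masks_of("wrist",n)[:2]:
        Y=X[r['mask']];Y=Y[~np.isnan(Y[:,0])]
        print(n,round(r['p'],2),np.round(r['point']),len(Y),np.median(Y,0).round(3),np.percentile(Y,2,axis=0).round(3),np.percentile(Y,98,axis=0).round(3))
E
```

```text
[[ 0.001 -0.954 -0.3    0.077]
 [ 1.     0.     0.001  0.   ]
 [-0.001 -0.3    0.954 -0.165]
 [ 0.     0.     0.     1.   ]] [[334.33800909   0.         254.36795651]
 [  0.         334.33800909 195.6878634 ]
 [  0.           0.           1.        ]]
90 [0.494, 0.26, 0.05] [-0.57  0.58  0.06  1.88 -0.05  0.68 -0.48]
90 [0.53, -0.0, 0.05] [-0.18  0.56  0.2   1.95 -0.17  0.64  0.13]
90 [0.44, -0.06, 0.04] [-0.05  0.48  0.18  2.18 -0.18  0.49  0.27]
90 [0.6, -0.2, 0.07] [ 0.11  0.67  0.29  1.66 -0.24  0.85  0.5 ]
-90 [0.494, 0.26, 0.05] [-0.12  0.65 -0.65  1.87  0.54  0.8   2.08]
-90 [0.53, -0.0, 0.05] [ 0.33  0.6  -0.58  1.95  0.48  0.73  2.61]
-90 [0.44, -0.06, 0.04] [ 0.44  0.51 -0.51  2.17  0.46  0.56  2.72]
-90 [0.6, -0.2, 0.07] [-0.28  0.94  1.15  1.66 -0.93  1.18 -2.03]
 t 3.64 tcp [ 0.5003 -0.0888  0.2998] F [-0.3 -0.   0.7] w 0.0855 q [-0.17  0.27  0.41  1.65 -0.11  1.25  0.26]
v_jaw 0.63 [291.  68.] 1031 [0.542 0.014 0.031] [ 0.521 -0.006  0.013] [0.562 0.032 0.034]
v_jaw 0.22 [248. 140.] 1023 [ 0.491 -0.071  0.033] [ 0.465 -0.088  0.026] [ 0.533 -0.051  0.066]
wedge_tab 0.82 [247. 140.] 1052 [ 0.491 -0.072  0.033] [ 0.466 -0.088  0.024] [ 0.535 -0.05   0.066]
wedge_nose 0.59 [247. 140.] 1117 [ 0.491 -0.071  0.033] [ 0.466 -0.088  0.013] [ 0.533 -0.05   0.066]
lever_grip 0.68 [269. 126.] 14923 [ 0.522 -0.055  0.014] [ 0.453 -0.194  0.011] [0.586 0.036 0.066]
lever_grip 0.62 [282. 197.] 1722 [ 0.532 -0.15   0.047] [ 0.491 -0.205  0.026] [ 0.578 -0.11   0.089]
lever_pivot 0.8 [274. 126.] 14868 [ 0.522 -0.055  0.014] [ 0.453 -0.194  0.011] [0.586 0.036 0.066]
vice 0.64 [269. 126.] 14749 [ 0.522 -0.055  0.014] [ 0.454 -0.193  0.011] [0.586 0.036 0.065]
```

```bash
python3 - <<'E'
from h import *
z=np.load('w1.npz');X=cloud(z['d'],z['T'],z['K']);p=z['p']
f=X.reshape(-1,3);c=p.reshape(-1,3);ok=~np.isnan(f[:,0]);f=f[ok];c=c[ok]
reg=(f[:,0]>.43)&(f[:,0]<.62)&(f[:,1]>-.24)&(f[:,1]<.06)
base=f[reg&(f[:,2]>.008)&(f[:,2]<.016)]
r=cv2.minAreaRect((base[:,:2]*1000).astype(np.float32));print('base',r,np.median(base[:,2]))
for lo,hi,n in((.0275,.033,'jawtop'),(.055,.07,'tabtop'),(.078,.095,'griptop'),(.040,.05,'bar')):
    Y=f[reg&(f[:,2]>lo)&(f[:,2]<hi)]
    if n=='jawtop':Y=Y[Y[:,1]>-.012]
    print(n,len(Y),cv2.minAreaRect((Y[:,:2]*1000).astype(np.float32)),Y.mean(0).round(4))
# ortho map 2.2px/mm
M=np.zeros((600,420,3),np.uint8);s=2
u=((.06-f[:,1])*1000*s).astype(int);v=((f[:,0]-.42)*1000*s).astype(int)
o=np.argsort(f[:,2]);k=[i for i in o if 0<=u[i]<600 and 0<=v[i]<420]
M[u[k],v[k]]=c[k]
M=cv2.morphologyEx(M,cv2.MORPH_CLOSE,np.ones((3,3)))
cv2.imwrite('pics/ortho.png',np.hstack([M,cv2.resize(p[:,150:400],(380,600))]))
E
```

```text
base ((518.8099365234375, -59.90583038330078), (197.4757080078125, 125.15038299560547), 78.3572006225586) 0.012959111401250112
jawtop 897 ((541.1981811523438, 11.913860321044922), (37.283775329589844, 40.00523376464844), 78.39586639404297) [0.5412 0.0135 0.031 ]
tabtop 248 ((515.8832397460938, -128.322265625), (24.15817642211914, 181.11805725097656), 35.31479263305664) [ 0.4923 -0.0928  0.0638]
griptop 214 ((571.2738647460938, -199.79043579101562), (17.647449493408203, 19.61196517944336), 85.7916259765625) [ 0.5705 -0.199   0.0868]
bar 986 ((509.062744140625, -135.15505981445312), (42.79796600341797, 184.84864807128906), 35.4107780456543) [ 0.5331 -0.1532  0.0466]
```

View pics/ortho.png

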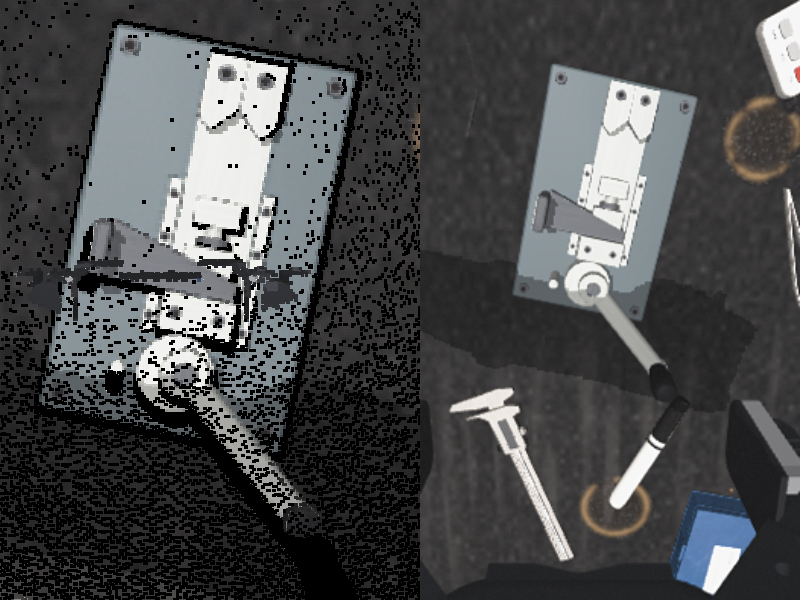

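The orthographic map shows the vice yawed about -11.6°, with the V jaw's apex near (240,118). The wedge tab is at (100,235), the lever hub at (175,372) and the grip near (300,520).

```bash
cat >> h.py <<'E'
VO=np.array([.5188,-.0599]);YAW=-11.64
c_,s_=np.cos(np.radians(YAW)),np.sin(np.radians(YAW));VR=np.array([[c_,-s_],[s_,c_]])
def v2w(x,y,z): return [*(VO+VR@np.array([x,y])),z]
def w2v(X): return np.c_[(X[:,:2]-VO)@VR,X[:,2]]
E
python3 - <<'E'
from h import *
z=np.load('w1.npz');X=cloud(z['d'],z['T'],z['K']);f=X.reshape(-1,3);f=f[~np.isnan(f[:,0])];g=w2v(f)*1000
g=g[(abs(g[:,0])<110)&(abs(g[:,1])<150)]
J=g[(g[:,2]>27)&(g[:,2]<34)&(g[:,1]>40)]
for a in range(-14,30,2):
    b=J[abs(J[:,0]-a)<1];print(a,len(b),b[:,1].min().round(1) if len(b) else'',b[:,1].max().round(1) if len(b) else'',end=' | ')
print()
P=g[(g[:,2]>20)&(g[:,2]<36)&(g[:,1]>-20)&(g[:,1]<40)&(abs(g[:,0]-8)<11)]
h,e=np.histogram(P[:,1],np.arange(-20,42,2));print('pad y',list(zip(e,h)))
for a in range(-20,30,4):
    b=P[abs(P[:,1]-a)<2];print(a,np.round(np.percentile(b[:,2],[5,50,95]),1) if len(b) else'',np.round([b[:,0].min(),b[:,0].max()],1)if len(b) else'')
t=g[(g[:,2]>58)&(g[:,0]<0)&(g[:,1]>-50)];print('tab top',t.min(0),t.max(0),t.mean(0),len(t))
t=g[(g[:,2]>82)];print('grip',t.min(0),t.max(0),np.median(t,0),len(t))
t=g[(g[:,2]>36)&(g[:,1]<-40)&(g[:,0]<25)];print('hub/bar',t.min(0),t.max(0),len(t))
w=g[(g[:,2]>18)&(g[:,1]<-5)&(g[:,1]>-45)];print('wedge',w.min(0),w.max(0))
# mount from side camera
zz=np.load('side.npz');i=vision.camera_info('side');T=np.eye(4);R=np.array(i['R']);T[:3,:3]=R.T;T[:3,3]=-R.T@np.array(i['t'])
Y=cloud(zz['d'],T,np.array(i['mtx'])).reshape(-1,3);Y=Y[~np.isnan(Y[:,0])]
m=Y[(Y[:,2]>.018)&(abs(Y[:,0]-.49)<.04)&(abs(Y[:,1]-.26)<.03)];print('mount',m.min(0),m.max(0),cv2.minEnclosingCircle((m[:,:2]*1000).astype(np.float32)))
m=Y[(Y[:,2]>.008)&(abs(Y[:,0]-.52)<.1)&(abs(Y[:,1]-.26)<.08)];import scipy.ndimage as n
print('near', [tuple(r) for r in np.unique(np.round(m[:,:2]/.02)*.02,axis=0).round(2)])
E
```

```text
-14 0   | -12 40 62.0 93.3 | -10 52 58.9 93.5 | -8 51 57.0 92.9 | -6 54 56.2 93.5 | -4 52 56.4 92.8 | -2 46 58.1 93.0 | 0 50 60.8 93.5 | 2 45 62.5 92.8 | 4 43 64.1 93.2 | 6 38 66.8 93.4 | 8 37 67.4 92.8 | 10 45 65.4 93.5 | 12 41 63.5 92.7 | 14 47 60.5 93.0 | 16 48 59.6 93.4 | 18 50 57.5 92.7 | 20 52 56.7 93.1 | 22 52 57.1 93.2 | 24 49 58.8 92.9 | 26 49 60.2 93.4 | 28 8 65.4 90.1 | 
pad y [(np.int64(-20), np.int64(26)), (np.int64(-18), np.int64(26)), (np.int64(-16), np.int64(23)), (np.int64(-14), np.int64(27)), (np.int64(-12), np.int64(24)), (np.int64(-10), np.int64(22)), (np.int64(-8), np.int64(23)), (np.int64(-6), np.int64(24)), (np.int64(-4), np.int64(35)), (np.int64(-2), np.int64(18)), (np.int64(0), np.int64(23)), (np.int64(2), np.int64(17)), (np.int64(4), np.int64(12)), (np.int64(6), np.int64(13)), (np.int64(8), np.int64(25)), (np.int64(10), np.int64(30)), (np.int64(12), np.int64(28)), (np.int64(14), np.int64(27)), (np.int64(16), np.int64(29)), (np.int64(18), np.int64(27)), (np.int64(20), np.int64(33)), (np.int64(22), np.int64(0)), (np.int64(24), np.int64(0)), (np.int64(26), np.i
[... 943 characters left out ...]
 -44.99937521  18.03043475] [ 57.86656043  -5.00130067 409.78653763]
mount [0.47802523 0.24459986 0.01806106] [0.5069401  0.27454223 0.02417712] ((492.90130615234375, 259.66900634765625), 15.594632148742676)
near [(np.float64(0.48), np.float64(0.24)), (np.float64(0.48), np.float64(0.26)), (np.float64(0.48), np.float64(0.28)), (np.float64(0.5), np.float64(0.24)), (np.float64(0.5), np.float64(0.26)), (np.float64(0.5), np.float64(0.28)), (np.float64(0.58), np.float64(0.22)), (np.float64(0.58), np.float64(0.24)), (np.float64(0.6), np.float64(0.2)), (np.float64(0.6), np.float64(0.22)), (np.float64(0.6), np.float64(0.24)), (np.float64(0.62), np.float64(0.22)), (np.float64(0.62), np.float64(0.24))]
```

```bash
cat >> h.py <<'E'
Q=q(90+YAW)
E
python3 - <<'E'
from h import *
ctrl.movep([.493,.26,.11],Q)
p,d,T,K=wrist('w2');X=cloud(d,T,K)
r=models.masks_of('wrist','mount')[0];print(r['p'],r['point'])
Y=X[r['mask']];Y=Y[~np.isnan(Y[:,0])];t=Y[(Y[:,2]>.019)&(Y[:,2]<.03)]
c=cv2.minEnclosingCircle((t[:,:2]*1000).astype(np.float32));print(c,t.mean(0),Y[:,2].max())
c=np.array(c[0])/1000
if np.hypot(*(c-[.493,.26]))<.005:
    ctrl.movel([*c,.0085]);ctrl.close_gripper(30);st('grip');ctrl.movel([*c,.10]);st('lift')
    cv2.imwrite('pics/w3.png',np.hstack([cv2.resize(p,(400,300)),cv2.resize(wrist()[0],(400,300))]))
E
```

```text
0.67 [252.6, 190.9]
((492.9542236328125, 260.43231201171875), 15.191661834716797) [0.49311193 0.26113664 0.0238436 ] 0.02592028036297475
grip t 7.16 tcp [0.4929 0.2604 0.0085] F [-0.  -0.7 -0.4] w 0.0001 q [-0.67  0.65  0.22  1.92 -0.24  0.6  -0.5 ]
lift t 7.92 tcp [0.4924 0.2603 0.0994] F [-0.1 -0.2  0.2] w -0.0004 q [-0.71  0.53  0.27  1.83 -0.19  0.8  -0.54]
```

View pics/w3.png

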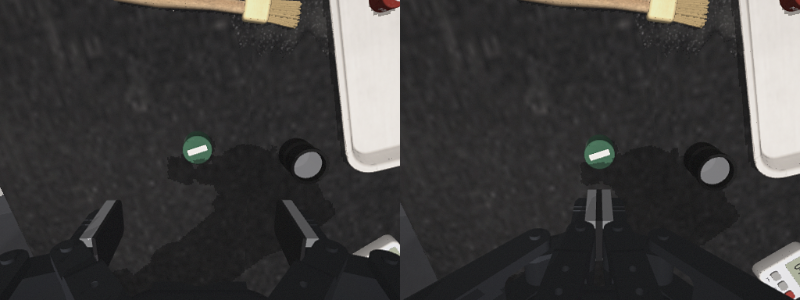

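The picture shows the fingers shut with nothing between them, and the green mount apparently not moved at (199,154) in the right half. I need to find out why the grasp missed before trying again.

```bash
python3 - <<'E'
from h import *
st()
p,d,T,K=wrist('w4');X=cloud(d,T,K)
r=models.masks_of('wrist','mount')[0];print(r['p'],r['point'])
Y=X[r['mask']];Y=Y[~np.isnan(Y[:,0])];t=Y[(Y[:,2]>.019)&(Y[:,2]<.03)]
print(cv2.minEnclosingCircle((t[:,:2]*1000).astype(np.float32)))
near=d.copy();near[near==0]=9
for row in(238,242,246,250,256,262):print(row,near[row,250:260].min().round(3),X[row,250:260][np.nanargmin(near[row,250:260])].round(3))
p,d=vision.grab_frame('side');cv2.imwrite('pics/s2.png',cv2.resize(p[130:384,150:450],(720,610))[:600])
E
```

```text
t 7.97 tcp [0.4922 0.2602 0.099 ] F [-0.4 -0.6 -0.1] w -0.0 q [-0.71  0.53  0.27  1.83 -0.19  0.8  -0.54]
0.56 [253.6, 193.8]
((493.0447998046875, 260.3494873046875), 15.056902885437012)
238 0.286 [0.487 0.217 0.002]
242 0.151 [0.495 0.272 0.126]
246 0.147 [0.497 0.271 0.13 ]
250 0.144 [0.496 0.271 0.134]
256 0.139 [0.496 0.271 0.139]
262 0.134 [0.494 0.272 0.144]
```

View pics/s2.png

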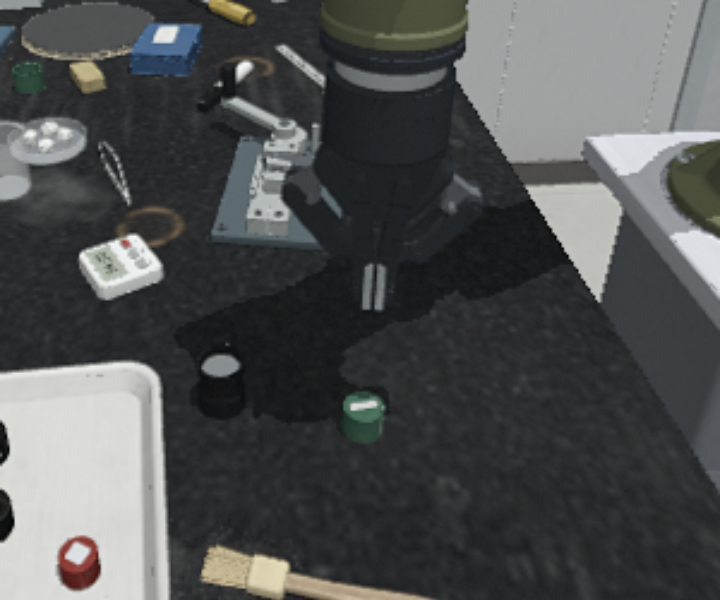

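The wrist depth puts the shut fingertips about 24 mm behind the reported TCP, so the pads would have closed above the mount. I'll check this with the side camera.

```bash
python3 - <<'E'
from h import *
p,d=vision.grab_frame('side');i=vision.camera_info('side');T=np.eye(4);R=np.array(i['R']);T[:3,:3]=R.T;T[:3,3]=-R.T@np.array(i['t'])
st();f=cloud(d,T,np.array(i['mtx'])).reshape(-1,3)
f=f[(abs(f[:,0]-.493)<.03)&(abs(f[:,1]-.26)<.03)&(f[:,2]>.04)&(f[:,2]<.2)]
for z in np.arange(.09,.17,.005):
    b=f[(f[:,2]>=z)&(f[:,2]<z+.005)];print(round(z,3),len(b),b.min(0).round(3) if len(b) else'',b.max(0).round(3) if len(b) else'')
ctrl.ungrasp()
p,d=vision.grab_frame('side');f=cloud(d,T,np.array(i['mtx'])).reshape(-1,3)
f=f[(abs(f[:,0]-.493)<.07)&(abs(f[:,1]-.26)<.03)&(f[:,2]>.04)&(f[:,2]<.2)];print('open lowest',np.sort(f[:,2])[:8].round(3))
st()
E
```

```text
t 8.17 tcp [0.4925 0.2602 0.0991] F [0.3 0.2 0. ] w -0.0004 q [-0.71  0.53  0.27  1.83 -0.19  0.8  -0.54]
0.09 0  
0.095 0  
0.1 0  
0.105 0  
0.11 0  
0.115 0  
0.12 9 [0.488 0.269 0.121] [0.5   0.271 0.125]
0.125 35 [0.482 0.263 0.125] [0.506 0.272 0.13 ]
0.13 40 [0.481 0.262 0.13 ] [0.506 0.271 0.135]
0.135 45 [0.481 0.263 0.135] [0.506 0.273 0.14 ]
0.14 41 [0.482 0.262 0.14 ] [0.506 0.272 0.145]
0.145 49 [0.481 0.263 0.145] [0.506 0.272 0.15 ]
0.15 41 [0.481 0.263 0.15 ] [0.507 0.273 0.155]
0.155 49 [0.479 0.25  0.155] [0.507 0.274 0.16 ]
0.16 62 [0.468 0.252 0.16 ] [0.523 0.276 0.165]
0.165 96 [0.464 0.251 0.165] [0.522 0.278 0.17 ]
0.17 147 [0.463 0.244 0.17 ] [0.522 0.279 0.175]
open lowest [0.135 0.135 0.135 0.135 0.135 0.136 0.136 0.136]
 t 9.0 tcp [0.4929 0.2605 0.1   ] F [-0.3  0.  -0.2] w 0.0854 q [-0.71  0.53  0.27  1.83 -0.19  0.8  -0.54]
```

Both cameras agree: the shut tips are at TCP + 22 mm, and at + 35 mm when open. I'll use that offset for the second grasp.

```bash
cat >> h.py <<'E'
OFF=.022   # real shut-tip height above reported TCP
E
python3 - <<'E'
from h import *
c=[.493,.2604]
ctrl.movel([*c,.01]);ctrl.movel([*c,.007-OFF],max_speed=.08);st('down');ctrl.close_gripper(30);st('grip')
if get_state()['width']>.02:
    ctrl.movel([*c,.06]);st('lift');ctrl.movep(v2w(.0074,.0455,.06),Q);st('above')
    p,d,T,K=wrist('w5');X=cloud(d,T,K)
    r=models.masks_of('wrist','mount')
    if r:
        Y=X[r[0]['mask']];Y=Y[~np.isnan(Y[:,0])];print(r[0]['p'],r[0]['point'],w2v(Y).min(0).round(4),w2v(Y).max(0).round(4))
    g=w2v(X.reshape(-1,3))*1000;J=g[(g[:,2]>27)&(g[:,2]<34)&(g[:,1]>40)&(abs(g[:,0]-8)<22)]
    for a in range(-6,24,2):
        b=J[abs(J[:,0]-a)<1];print(a,b[:,1].min().round(1) if len(b) else'',end=' | ')
    P=g[(g[:,2]>22)&(g[:,2]<36)&(g[:,1]<33)&(g[:,1]>5)&(abs(g[:,0]-8)<13)];print('pad',P.max(0) if len(P) else '')
E
```

```text
down t 10.21 tcp [ 0.493   0.2604 -0.0149] F [0.3 0.1 0. ] w 0.0854 q [-0.66  0.69  0.21  1.93 -0.25  0.55 -0.49]
grip t 10.77 tcp [ 0.4932  0.2605 -0.0146] F [-0.5 -0.5  5.5] w 0.0288 q [-0.66  0.69  0.21  1.93 -0.25  0.55 -0.49]
lift t 11.42 tcp [0.4925 0.2603 0.0594] F [-0.8  0.7 -0.7] w 0.0286 q [-0.7   0.58  0.26  1.88 -0.21  0.71 -0.52]
above t 12.5 tcp [ 0.5352 -0.0149  0.0596] F [ 0.2  0.9 -1.2] w 0.0287 q [-0.16  0.55  0.22  1.93 -0.19  0.68 -0.03]
0.62 [253.9, 268.4] [-0.0136 -0.0216  0.0121] [0.0285 0.0625 0.1   ]
-6 55.8 | -4 55.7 | -2 57.9 | 0 60.2 | 2 61.8 | 4 62.8 | 6 65.6 | 8 66.6 | 10 64.6 | 12 62.8 | 14 60.6 | 16 58.9 | 18 56.5 | 20 55.7 | 22 56.1 | pad
```

View pics/w5.png

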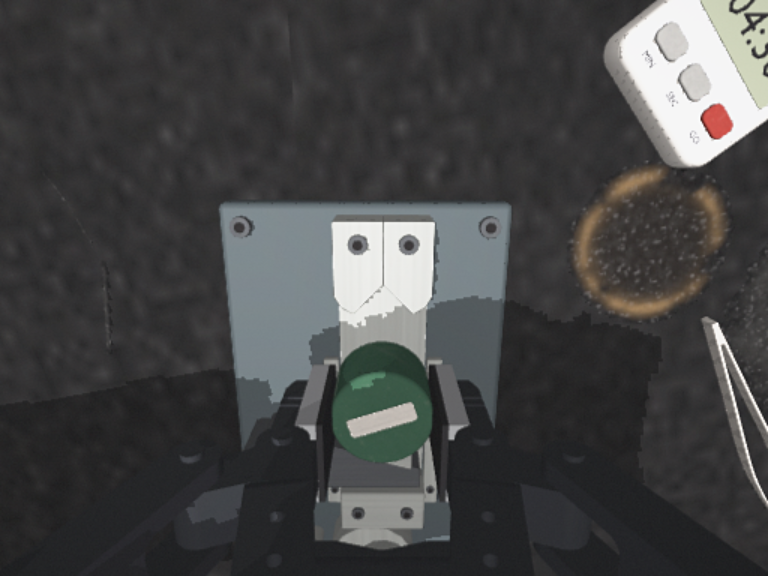

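The mount is held upright between the pads at (382,415), in line with the V apex at (383,288). I'll check its centre and tilt, then set it down.

```bash
python3 - <<'E'
from h import *
z=np.load('w5.npz');X=cloud(z['d'],z['T'],z['K']);p=z['p'].astype(int)
m=(p[...,1]>p[...,2]*1.3)&(p[...,1]>p[...,0]*1.1);m[:225]=0
m=cv2.morphologyEx(m.astype(np.uint8),cv2.MORPH_CLOSE,np.ones((9,9)))>0
Y=w2v(X[m]);Y=Y[~np.isnan(Y[:,0])];Y=Y[(Y[:,2]>.088)&(abs(Y[:,0]-.0074)<.03)&(abs(Y[:,1]-.045)<.03)]
A=np.c_[Y,np.ones(len(Y))];co=np.linalg.lstsq(A[:,[0,1,3]],Y[:,2],rcond=None)[0];print('plane',co,np.median(Y[:,2]),len(Y))
c=cv2.minEnclosingCircle((Y[:,:2]*1000).astype(np.float32));print(c)
c=np.array(c[0])/1000;dx=.0075-c[0];dy=.0449-c[1];print('corr',dx,dy)
if max(abs(dx),abs(dy))<.004:
    x,y=.0074+dx,.0455+dy
    ctrl.movel(v2w(x,y,.01));st('low')
    zz=.01
    while zz>-.006:
        zz-=.0015
        ctrl.movel(v2w(x,y,zz),max_speed=.03);F=get_state()['contact_force'];
        if zz<.004:print(round(zz,4),np.round(F,1))
        if F[2]>4:break
    st('down')
E
```

```text
plane [-0.00684368 -0.11232921  0.10282603] 0.09791017293873984 3192
((5.927299499511719, 46.92424774169922), 16.29578971862793)
corr 0.0015727005004882808 -0.002024247741699216
low t 13.08 tcp [ 0.5363 -0.0185  0.01  ] F [-0.1  0.4  0.2] w 0.0288 q [-0.14  0.63  0.19  1.97 -0.21  0.56 -0.  ]
0.0025 [ 0.8  0.2 -0.9]
0.001 [-0.3  0.4 -0.8]
-0.0005 [-0.5  0.2 -0.5]
-0.002 [-0.3  0.4 -0.7]
-0.0035 [-1.7  0.   8.9]
down t 15.33 tcp [ 0.5366 -0.0191 -0.0028] F [-1.7  0.   8.9] w 0.0285 q [-0.13  0.65  0.18  1.98 -0.22  0.53  0.  ]
```

```bash
python3 - <<'E'
from h import *
s=get_state()['tcp_pos']
ctrl.ungrasp();st('open');ctrl.movel([s[0],s[1],.10]);st('up')
p,d,T,K=wrist('w6');X=cloud(d,T,K);g=w2v(X.reshape(-1,3));
Y=g[(abs(g[:,0]-.0075)<.02)&(abs(g[:,1]-.045)<.022)&(g[:,2]>.0335)&(g[:,2]<.04)]
A=np.c_[Y[:,:2],np.ones(len(Y))];print('plane',np.linalg.lstsq(A,Y[:,2],rcond=None)[0],np.median(Y[:,2]),len(Y),cv2.minEnclosingCircle((Y[:,:2]*1000).astype(np.float32)))
# tab, clean of gripper
g*=1000;t=g[(g[:,2]>57)&(g[:,2]<70)&(g[:,0]<0)&(g[:,0]>-80)&(g[:,1]>-60)&(g[:,1]<0)];print('tab',len(t), t.min(0) if len(t) else '',t.max(0) if len(t) else '')
z=np.load('w1.npz');g=w2v(cloud(z['d'],z['T'],z['K']).reshape(-1,3))*1000
t=g[(g[:,2]>57)&(g[:,2]<70)&(g[:,0]<0)&(g[:,0]>-80)&(g[:,1]>-60)&(g[:,1]<0)];print('tab1',len(t), np.percentile(t,[1,50,99],axis=0).round(1))
t=g[(g[:,2]>82)&(g[:,2]<95)&(g[:,0]>30)&(g[:,0]<110)&(g[:,1]<-80)];print('grip',len(t),np.percentile(t,[1,50,99],axis=0).round(1))
t=g[(g[:,2]>36)&(g[:,2]<50)&(g[:,1]<-50)&(g[:,0]<22)&(g[:,0]>-30)];print('hub',len(t),np.percentile(t,[1,50,99],axis=0).round(1))
E
```

```text
open t 15.93 tcp [ 0.5363 -0.0191 -0.0036] F [0.4 0.7 0.2] w 0.0858 q [-0.13  0.65  0.18  1.98 -0.22  0.53  0.  ]
up t 16.77 tcp [ 0.536  -0.0189  0.0993] F [0.4 0.4 0.1] w 0.0858 q [-0.17  0.5   0.24  1.89 -0.16  0.77 -0.04]
plane [ 0.00103105 -0.005763    0.03616972] 0.03593848325218196 1285 ((9.818714141845703, 43.2793083190918), 15.285151481628418)
tab 564 [-52.37728239 -27.25261113  57.0773173 ] [-4.22186521e+01 -1.89532165e-02  6.67849591e+01]
tab1 186 [[-52.1 -26.9  60. ]
 [-47.1 -13.   64.6]
 [-42.5  -0.4  66.5]]
grip 190 [[  70.3 -135.1   82.8]
 [  78.6 -126.    88.3]
 [  89.  -118.9   90.7]]
hub 386 [[-28.9 -86.   36.1]
 [  6.7 -68.3  47.3]
 [ 21.7 -54.4  49.9]]
```

View pics/w6.png

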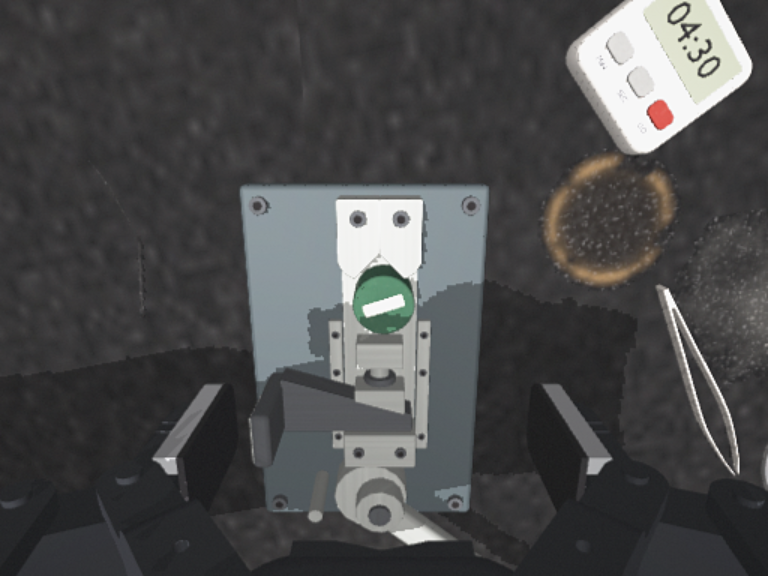

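The mount stands level, but about 2 mm off the V axis. I'll re-grip it to centre it, then go to the wedge tab, which in vice coordinates is at x −52 to −42 mm and y −27 to 0 mm.

```bash
python3 - <<'E'
from h import *
ctrl.movel(v2w(.0068,.0435,.02));ctrl.movel(v2w(.0068,.0435,-.002),max_speed=.08);st('d')
ctrl.close_gripper(20);st('g');ctrl.movel(v2w(.0068,.045,-.002),max_speed=.03);st('s')
ctrl.ungrasp();ctrl.movel(v2w(.0068,.045,.09));st('up')
p,d,T,K=wrist('w7');X=cloud(d,T,K);g=w2v(X.reshape(-1,3));
Y=g[(abs(g[:,0]-.0075)<.02)&(abs(g[:,1]-.045)<.022)&(g[:,2]>.0335)&(g[:,2]<.04)]
A=np.c_[Y[:,:2],np.ones(len(Y))];print('plane',np.linalg.lstsq(A,Y[:,2],rcond=None)[0],len(Y),cv2.minEnclosingCircle((Y[:,:2]*1000).astype(np.float32)))
ctrl.close_gripper(20)
ctrl.movep(v2w(-.078,-.0135,.08),Q);ctrl.movel(v2w(-.078,-.0135,.016));st('beside tab')
E
```

```text
d t 17.93 tcp [ 0.5343 -0.0187 -0.0018] F [ 0.8 -0.9  0.8] w 0.085 q [-0.13  0.64  0.18  1.98 -0.22  0.53  0.  ]
g t 18.48 tcp [ 0.5344 -0.0187 -0.0016] F [-1.   0.   4.7] w 0.0293 q [-0.13  0.64  0.18  1.98 -0.22  0.53  0.  ]
s t 18.73 tcp [ 0.5347 -0.0179 -0.0016] F [-0.4 -1.2  5.8] w 0.0289 q [-0.13  0.64  0.19  1.98 -0.22  0.53  0.  ]
up t 20.08 tcp [ 0.5341 -0.0171  0.0894] F [ 0.1 -0.3 -0.3] w 0.0852 q [-0.17  0.51  0.24  1.9  -0.17  0.75 -0.04]
plane [ 0.0004703  -0.00537047  0.0362005 ] 1376 ((7.341955184936523, 44.23402786254883), 15.162921905517578)
beside tab t 21.97 tcp [ 0.4404 -0.0573  0.0161] F [0.1 0.3 0.4] w -0.0002 q [-0.05  0.53  0.18  2.2  -0.22  0.43  0.1 ]
```

```bash
cat > push.py <<'E'
from h import *
xv=VR[:,0]
def meas():
    a=[]
    for _ in range(3): a.append(get_state());ctrl.pause(.01)
    P=np.mean([s['tcp_pos'] for s in a],0);F=np.mean([s['contact_force'] for s in a],0)
    return w2v(P[None])[0,0],-(F[:2]@xv),F
E
python3 - <<'E'
from push import *
x=-.078;x0=None;log=[]
while x<-.035:
    x+=.002
    ctrl.movel(v2w(x,-.0135,.016),max_speed=.03)
    a,f,F=meas();log.append((x,a,f));print(f'{x*1e3:.1f} {a*1e3:.1f} {f:.1f}',np.round(F,1),end=' | ')
    if x0 is None and f>6: x0=a;print('contact')
    if x0 and a-x0>.012: break
    if f>25:break
st()
E
```

```text
-76.0 -75.1 0.1 [-0.2 -0.5  0.3] | -74.0 -73.8 -0.3 [ 0.4  0.5 -0.2] | -72.0 -71.9 -0.4 [ 0.3 -0.3 -0.1] | -70.0 -69.9 0.2 [-0.2  0.2  0. ] | -68.0 -67.9 0.5 [-0.5  0.4 -0.6] | -66.0 -65.9 -0.1 [ 0.1  0.  -0.1] | -64.0 -65.6 5.8 [-5.7  1.2  3.1] | -62.0 -65.4 9.4 [-9.1  2.1  7. ] | contact
-60.0 -64.3 11.9 [-11.6   2.6   9.1] | -58.0 -62.6 12.1 [-11.8   2.5   9.4] | -56.0 -60.6 11.9 [-11.8   2.1   9.6] | -54.0 -58.7 12.1 [-11.8   2.6   9.7] | -52.0 -56.6 12.2 [-11.8   3.    9.7] | -50.0 -54.6 12.2 [-11.9   2.5   9.9] | -48.0 -52.6 12.4 [-12.2   2.6   9.4] |  t 26.09 tcp [ 0.4645 -0.0625  0.0156] F [-12.7   3.3   9.6] w 0.0003 q [-0.04  0.56  0.19  2.13 -0.21  0.48  0.1 ]
```

```bash
python3 - <<'E'
from push import *
x=-.048;hist=[]
while x<-.010:
    x+=.0015 if x<-.046 else .001
    ctrl.movel(v2w(x,-.0135,.016),max_speed=.03)
    a,f,F=meas();hist.append(f);print(f'{x*1e3:.1f} {a*1e3:.1f} {f:.1f}',end=' | ')
    if f>12.2+4.3:break
    if a>-.0215:print('limit');break
st()
E
```

```text
-46.5 -51.2 12.6 | -45.0 -49.7 12.5 | -44.0 -48.7 13.1 | -43.0 -47.7 12.7 | -42.0 -46.8 12.7 | -41.0 -45.7 12.8 | -40.0 -44.7 12.3 | -39.0 -43.7 12.7 | -38.0 -42.7 12.6 | -37.0 -41.7 12.9 | -36.0 -40.7 12.8 | -35.0 -39.7 12.8 | -34.0 -38.7 12.4 | -33.0 -37.7 12.3 | -32.0 -36.7 12.8 | -31.0 -35.7 12.9 | -30.0 -34.7 12.8 | -29.0 -33.7 12.4 | -28.0 -32.8 13.1 | -27.0 -31.9 13.5 | -26.0 -31.3 14.4 | -25.0 -30.7 14.9 | -24.0 -30.2 16.0 | -23.0 -29.6 17.5 |  t 32.69 tcp [ 0.487  -0.0673  0.0156] F [-17.    3.   15.2] w 0.0003 q [-0.04  0.58  0.19  2.07 -0.21  0.52  0.1 ]
```

The push force rose from about 12.6 to 17.5 N over 33–36 mm of travel, and the geometry predicted the nip at about 33 mm. I'll back off and check the mount and the lever.

```bash
cat >> push.py <<'E'
PV=np.array([.0070,-.0663])
def lev(th,gap=0.,z=.033):
    t=np.radians(th);u=np.array([np.cos(t),np.sin(t)]);tg=np.array([np.sin(t),-np.cos(t)])
    P=PV+.095*u-tg*(.0225+gap);return v2w(*P,z),q(th+YAW-90-90+360)
E
python3 - <<'E'
from push import *
ctrl.movel(v2w(-.06,-.0135,.016));st('back');ctrl.movel(v2w(-.06,-.0135,.09))
for th in(-40,-70,-100,-137):
    P,o=lev(th);j=ctrl.ik(P,o);print(th,np.round(P,3),None if j is None else np.round(j,2))
ctrl.movep(v2w(.03,-.06,.21),Q);st()
p,d,T,K=wrist('w8');g=w2v(cloud(d,T,K).reshape(-1,3));
Y=g[(abs(g[:,0]-.0075)<.02)&(abs(g[:,1]-.046)<.022)&(g[:,2]>.0335)&(g[:,2]<.04)]
A=np.c_[Y[:,:2],np.ones(len(Y))];print('plane',np.linalg.lstsq(A,Y[:,2],rcond=None)[0],len(Y),cv2.minEnclosingCircle((Y[:,:2]*1000).astype(np.float32)))
g*=1000
t=g[(g[:,2]>82)&(g[:,2]<95)&(g[:,0]>30)&(g[:,0]<110)&(g[:,1]<-80)];print('grip',len(t),np.percentile(t,[1,50,99],axis=0).round(1))
E
```

```text
back t 33.09 tcp [ 0.4582 -0.0611  0.0163] F [0.4 0.4 0.1] w -0.0 q [-0.05  0.54  0.18  2.16 -0.22  0.45  0.1 ]
-40 [ 0.589 -0.187  0.033] [ 0.28  0.67 -0.02  1.73  0.02  0.74  0.92]
-70 [ 0.548 -0.217  0.033] [ 0.25  0.65  0.13  1.81 -0.12  0.69  0.6 ]
-100 [ 0.498 -0.223  0.033] [ 0.21  0.61  0.26  1.93 -0.25  0.64  0.25]
-137 [ 0.443 -0.195  0.033] [ 0.09  0.56  0.4   2.09 -0.4   0.56 -0.24]
 t 34.41 tcp [ 0.5353 -0.1243  0.2084] F [-0.4  1.2 -1. ] w 0.0002 q [-0.01  0.4   0.29  1.71 -0.13  1.06  0.11]
plane [-0.00143763  0.00039163  0.03606526] 865 ((5.294713020324707, 42.37362289428711), 19.484163284301758)
grip 339 [[  70.6 -136.4   82.7]
 [  79.4 -126.1   88.2]
 [  89.6 -118.6   90.6]]
```

View pics/w8.png

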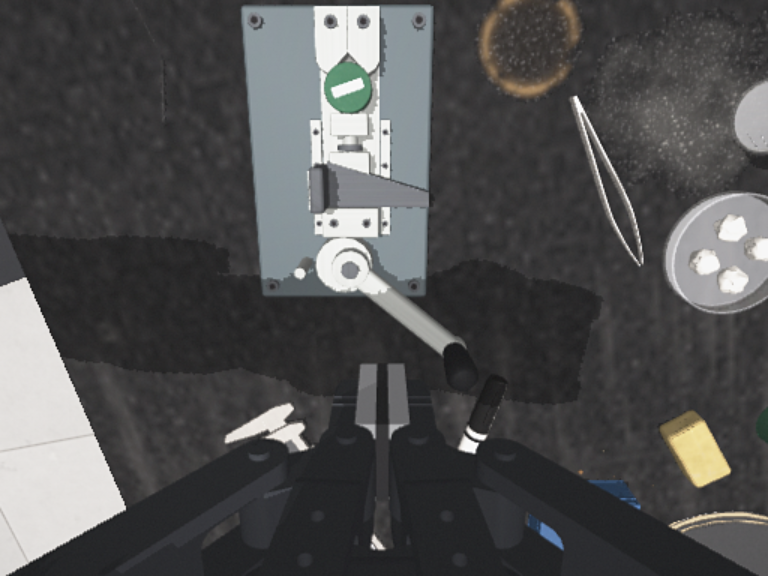

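The mount is seated in the V at (347,87) with the pad at (349,123) against it, and the lever is still open with its grip at (460,367). Next is the lever sweep.

```bash
cat > sweep.py <<'E'
from push import *
def fr(P,o): return o
P,o=lev(-40,.014,.10);ctrl.movep(P,o);P,o=lev(-40,.014);ctrl.movel(P);st('ready')
th=-40;g=.009;seen=False;peak=0
while th>-146:
    if g>0:g=max(0,g-.003)
    else: th-=4 if th>-122 else 2
    P,o=lev(th,g)
    ctrl.movep(P,o)
    s=get_state();F=s['contact_force'];t=np.radians(th+YAW);f=-(F[0]*np.sin(t)-F[1]*np.cos(t));fr_=F[0]*np.cos(t)+F[1]*np.sin(t)
    peak=max(peak,f)
    print(f'{th} {g*1e3:.0f} ft{f:.1f} fr{fr_:.1f} z{F[2]:.1f}',end=' | ')
    if f>20 or s['time']>55:print('STOP');break
    if th<-126 and f<1:print('snapped');break
st()
E
python3 sweep.py
```

```text
ready t 35.88 tcp [ 0.6004 -0.1779  0.034 ] F [-0.  -0.1 -0.3] w -0.0002 q [ 0.22  0.68  0.06  1.71 -0.05  0.75  0.97]
-40 6 ft0.1 fr0.1 z-0.5 | -40 3 ft0.5 fr0.3 z-0.4 | -40 0 ft0.7 fr0.4 z-0.2 | -44 0 ft3.6 fr-0.4 z-0.6 | -48 0 ft3.2 fr0.7 z-0.3 | -52 0 ft3.9 fr0.5 z0.2 | -56 0 ft3.2 fr0.2 z0.2 | -60 0 ft4.7 fr1.7 z-0.1 | -64 0 ft4.6 fr1.7 z0.7 | -68 0 ft3.8 fr0.5 z-0.5 | -72 0 ft5.4 fr1.5 z-0.7 | -76 0 ft5.4 fr1.2 z-0.5 | -80 0 ft5.5 fr2.1 z-1.0 | -84 0 ft5.3 fr1.5 z-1.3 | -88 0 ft5.1 fr1.7 z-1.1 | -92 0 ft5.1 fr2.6 z0.1 | -96 0 ft5.3 fr2.5 z-0.5 | -100 0 ft4.8 fr2.7 z0.2 | -104 0 ft4.1 fr3.3 z0.8 | -108 0 ft4.4 fr2.6 z1.4 | -112 0 ft3.6 fr2.4 z-0.8 | -116 0 ft3.6 fr1.1 z0.5 | -120 0 ft1.7 fr0.5 z-0.3 | -124 0 ft0.1 fr0.0 z0.1 | -126 0 ft0.3 fr-0.5 z-0.3 | -128 0 ft1.0 fr-0.3 z-0.6 | snapped
 t 42.38 tcp [ 0.4543 -0.2046  0.0329] F [ 0.8 -0.6 -0.6] w -0.0001 q [ 0.06  0.59  0.48  2.05 -0.47  0.6  -0.  ]
```

```bash
python3 - <<'E'
from push import *
P,o=lev(-128,.02);ctrl.movel(P);P,o=lev(-128,.02,.12);ctrl.movel(P);
ctrl.movep(v2w(.03,-.07,.23),Q);st()
p,d,T,K=wrist('w9');g=w2v(cloud(d,T,K).reshape(-1,3))*1000
t=g[(g[:,2]>78)&(g[:,2]<95)&(abs(g[:,0])<110)&(g[:,1]<-50)&(g[:,1]>-140)&(g[:,0]<20)];print('grip',len(t),np.percentile(t,[1,50,99],axis=0).round(1) if len(t) else '')
if len(t):
    m=np.median(t,0)[:2]/1000-PV;print('angle',np.degrees(np.arctan2(m[1],m[0])),np.hypot(*m))
Y=g[(abs(g[:,0]-7)<18)&(abs(g[:,1]-47)<18)&(g[:,2]>33)&(g[:,2]<40)];print(np.median(Y,0))
E
```

```text
t 44.07 tcp [ 0.5326 -0.1352  0.2284] F [-0.3 -0.5  0.2] w 0.0002 q [-0.1   0.4   0.45  1.67 -0.19  1.11  0.2 ]
grip 0 
[ 7.61981587 46.9255834  36.11744717]
```

View pics/w9.png

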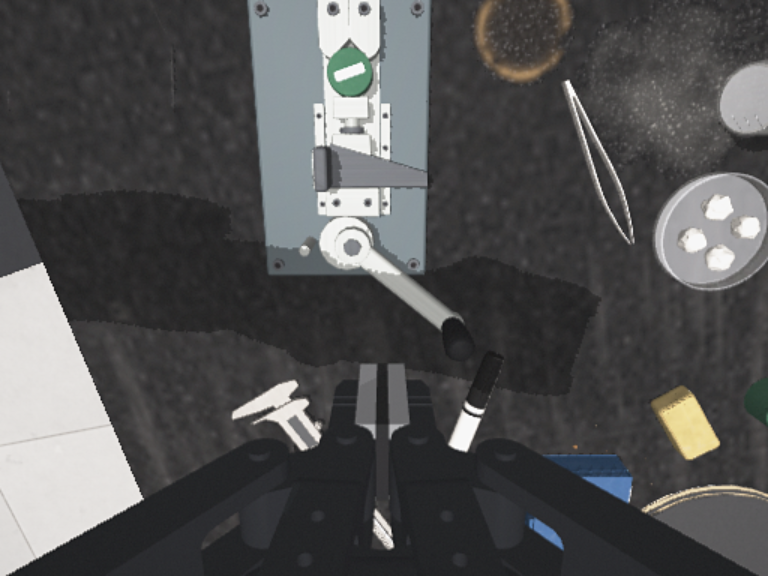

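The mount is still seated at (349,72), but the lever is back at open with its grip at (457,338), so the pusher lost the grip near −120°. I'll check the pivot estimate against the saved pictures.

```bash
python3 - <<'E'
from push import *
for n in('w8','w9'):
    z=np.load(n+'.npz');X=cloud(z['d'],z['T'],z['K']);g=w2v(X.reshape(-1,3))*1000
    # hub top heights
    h=g[(abs(g[:,0]-7)<35)&(abs(g[:,1]+66)<30)&(g[:,2]>36)&(g[:,2]<70)]
    print(n,np.histogram(h[:,2],np.arange(36,70,2)))
    for lo,hi in((36,42),(42,46),(46,49),(49,52),(52,60)):
        b=h[(h[:,2]>lo)&(h[:,2]<hi)&(h[:,0]<22)]
        if len(b)>5:print(lo,hi,len(b),np.percentile(b,[1,99],axis=0).round(1)[:,:2].tolist())
    b=g[(g[:,2]>42)&(g[:,2]<52)&(g[:,0]>18)&(g[:,0]<90)&(g[:,1]<-60)&(g[:,1]>-140)]
    l=cv2.fitLine(b[:,:2].astype(np.float32),cv2.DIST_HUBER,0,.01,.01).ravel();print('bar line',l,np.degrees(np.arctan2(l[1],l[0])),'at x=7: y=',l[3]+(7-l[2])*l[1]/l[0])
    G=g[(g[:,2]>84)&(g[:,2]<95)&(g[:,0]>30)&(g[:,0]<110)&(g[:,1]<-80)&(g[:,1]>-150)];print('grip',cv2.minEnclosingCircle(G[:,:2].astype(np.float32)))
    pin=g[(abs(g[:,0]+18)<10)&(abs(g[:,1]+66)<15)&(g[:,2]>18)];print('pin',np.median(pin,0),pin[:,2].max())
E
```

```text
w8 (array([349,  94,  30,  24, 108, 553, 185,  92,   4,   0,   0,   0,   0,
         0,   0,   0]), array([36, 38, 40, 42, 44, 46, 48, 50, 52, 54, 56, 58, 60, 62, 64, 66, 68]))
36 42 413 [[-25.2, -72.2], [21.5, -36.5]]
42 46 53 [[-26.3, -87.7], [21.5, -54.8]]
46 49 456 [[-27.2, -84.5], [21.5, -55.2]]
49 52 124 [[-2.3, -77.1], [17.1, -59.8]]
bar line [  0.75594586  -0.6546341   46.951626   -98.491295  ] -40.891914 at x=7: y= -63.89398
grip ((80.09630584716797, -127.95053100585938), 10.057146072387695)
pin [-11.03526725 -66.26975566  35.82389601] 309.3031969789799
w9 (array([340,  73,  13,  25,  91, 514, 196,  75,   3,   0,   0,   0,   0,
         0,   0,   0]), array([36, 38, 40, 42, 44, 46, 48, 50, 52, 54, 56, 58, 60, 62, 64, 66, 68]))
36 42 375 [[-23.2, -77.2], [21.8, -36.3]]
42 46 41 [[-26.7, -86.2], [21.7, -54.7]]
46 49 441 [[-27.1, -86.0], [21.7, -55.3]]
49 52 113 [[-2.1, -76.7], [15.0, -55.9]]
bar line [  0.75558996  -0.6550449   46.569122   -98.41747   ] -40.923054 at x=7: y= -64.11375
grip ((80.16210174560547, -127.78343200683594), 9.95662784576416)
pin [-14.09884695 -58.61227586 325.7646472 ] 333.76652518960867
```

The pivot estimate is right to within 1 mm, so slip is unlikely. More likely the force fades near the cam's centre and my "snapped" threshold at −128° ended the sweep before the centre at −134.5°, so the lever sprang back. I'll sweep again to −145°, which is past centre but 10° short of the stop, and look before withdrawing.

```bash
sed -i 's/^PV=.*/PV=np.array([.0073,-.0667])/' push.py
cat > sweep2.py <<'E'
from push import *
P,o=lev(-40,.012,.10);ctrl.movep(P,o);P,o=lev(-40,.012);ctrl.movel(P);st('ready')
for th in [-40,-43]+list(range(-48,-126,-5))+list(range(-126,-147,-3)):
    P,o=lev(th);ctrl.movep(P,o)
    s=get_state();F=s['contact_force'];t=np.radians(th+YAW);f=-(F[0]*np.sin(t)-F[1]*np.cos(t))
    a=w2v(s['tcp_pos'][None])[0,:2]-PV
    print(f'{th} ft{f:.1f} fr{F[0]*np.cos(t)+F[1]*np.sin(t):.1f} toolang{np.degrees(np.arctan2(a[1],a[0])):.0f}',end=' | ')
    if f>15:print('STOP');break
st()
p,d,T,K=wrist('w10');g=w2v(cloud(d,T,K).reshape(-1,3))*1000
t=g[(g[:,2]>84)&(g[:,2]<93)&(abs(g[:,0])<110)&(g[:,1]<-50)&(g[:,1]>-150)]
print(len(t),np.percentile(t,[2,50,98],axis=0).round(1) if len(t) else'')
E
python3 sweep2.py
```

```text
ready t 45.55 tcp [ 0.599  -0.1798  0.034 ] F [ 1.1  0.2 -0.3] w 0.0001 q [ 0.15  0.69  0.18  1.71 -0.16  0.76  1.07]
-40 ft0.9 fr0.1 toolang-27 | -43 ft1.9 fr1.0 toolang-29 | -48 ft3.8 fr1.6 toolang-34 | -53 ft3.0 fr0.6 toolang-39 | -58 ft3.3 fr1.2 toolang-44 | -63 ft5.0 fr0.7 toolang-49 | -68 ft5.9 fr1.8 toolang-54 | -73 ft4.9 fr1.5 toolang-59 | -78 ft5.2 fr1.7 toolang-64 | -83 ft6.5 fr2.0 toolang-69 | -88 ft5.3 fr1.6 toolang-74 | -93 ft7.0 fr2.3 toolang-79 | -98 ft5.8 fr2.4 toolang-84 | -103 ft5.4 fr1.7 toolang-90 | -108 ft5.0 fr2.4 toolang-95 | -113 ft3.0 fr1.9 toolang-100 | -118 ft2.0 fr1.7 toolang-105 | -123 ft0.9 fr1.4 toolang-110 | -126 ft0.6 fr0.2 toolang-113 | -129 ft1.0 fr0.5 toolang-116 | -132 ft-0.9 fr-0.8 toolang-119 | -135 ft0.4 fr-0.3 toolang-122 | -138 ft-0.0 fr0.4 toolang-125 | -141 ft1.0 fr-0.2 toolang-128 | -144 ft0.2 fr-0.4 toolang-131 |  t 51.8 tcp [ 0.4353 -0.1865  0.033 ] F [ 0.4 -0.1  0.2] w -0.0 q [-0.09  0.62  0.68  2.12 -0.66  0.63 -0.09]
2021 [[ -82.6 -145.9   84.2]
 [ -70.  -110.    88.6]
 [ -43.4  -99.9   92.9]]
```

View pics/w10.png

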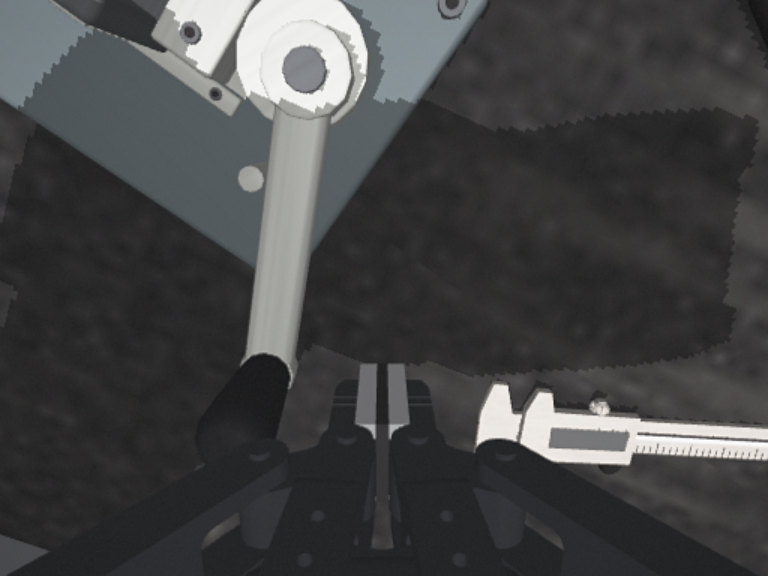

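The lever is now round beside the stop pin at (250,178), with its grip at (240,410) well clear of the fingers. I'll withdraw and confirm it stays.

```bash
python3 - <<'E'
from push import *
def ang(n):
    z=np.load(n+'.npz');g=w2v(cloud(z['d'],z['T'],z['K']).reshape(-1,3))*1000
    u=g[:,:2]-PV*1000;r=np.hypot(*u.T);a=np.degrees(np.arctan2(u[:,1],u[:,0]))
    b=(g[:,2]>40)&(g[:,2]<52)&(r>25)&(r<80);b&=(g[:,1]<-60)
    h,e=np.histogram(a[b],np.arange(-180,0,5));k=h.argmax();s=b&(abs(a-e[k]-2.5)<12);print(n,'bar angle',np.median(a[s]),s.sum())
ang('w8');ang('w10')
P,o=lev(-144,.025);ctrl.movel(P);P,o=lev(-144,.025,.13);ctrl.movel(P)
ctrl.movep(v2w(.0,-.05,.26),Q);st();wrist('w11');ang('w11')
z=np.load('w11.npz');g=w2v(cloud(z['d'],z['T'],z['K']).reshape(-1,3))*1000
Y=g[(abs(g[:,0]-7)<16)&(abs(g[:,1]-47)<16)&(g[:,2]>33)&(g[:,2]<40)];A=np.c_[Y[:,:2],np.ones(len(Y))];print('mount',np.median(Y,0),np.linalg.lstsq(A,Y[:,2],rcond=None)[0])
t=g[(g[:,2]>57)&(g[:,2]<70)&(g[:,0]<10)&(g[:,0]>-80)&(g[:,1]>-45)&(g[:,1]<5)];print('tab',np.percentile(t,[2,50,98],axis=0).round(1))
E
```

```text
w8 bar angle -39.92019566774809 740
w10 bar angle -152.7195912462015 3877
 t 53.7 tcp [ 0.5076 -0.1094  0.2586] F [ 0.9 -0.4  0.5] w 0.0002 q [-0.3   0.36  0.66  1.7  -0.24  1.17  0.22]
w11 bar angle -155.58252975027733 591
mount [ 7.32899923 46.77216149 36.1267884 ] [4.45237144e-03 3.09926893e-03 3.59237616e+01]
tab [[-15.4 -22.8  62. ]
 [-11.   -9.2  64.5]
 [ -6.7   4.   66.3]]
```

View pics/w11.png

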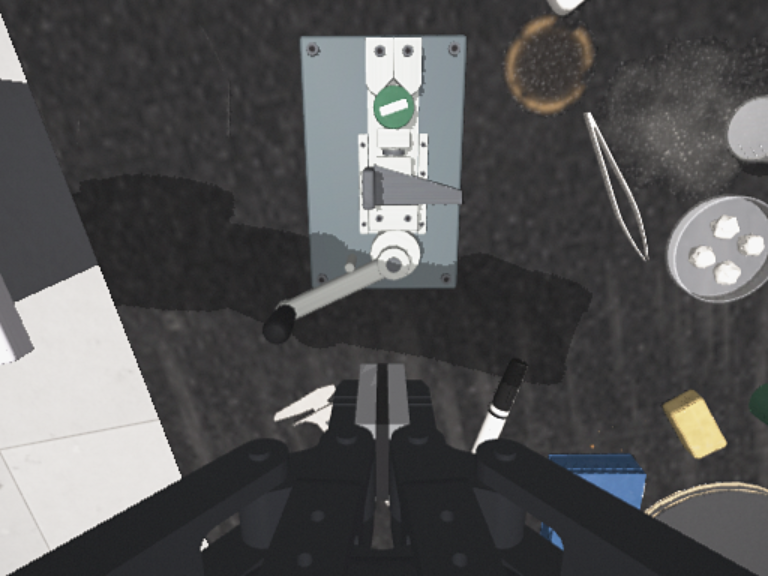

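The lever is closed at −155° with its grip at (280,322). The mount is seated upright at (393,107), and the wedge is 36 mm in. I'm handing the job in.

```bash
python3 -c "
from h import *
ticket.close_job();st()"
```

```text
the job is handed in; nothing more can be done
the job is handed in; nothing more can be done
```

The mount is clamped in the vice with the cam lever closed, and the job was handed in at about 54 s of the 69 s allowed.

- **Mount:** I stood the green mount on the vice's floor. It was about 2 mm off the V's axis, so I re-gripped it once to centre it.
- **Wedge:** I pushed the tab with the lever still open. The force ran steadily at about 12.6 N, then rose to 17.5 N over 33–36 mm of travel, and I stopped there.
- **Lever:** I swung the lever round until it snapped over centre, with at most 7 N at the grip, then drew back clear.

**Last checks:**
- The lever bar measured −155.6°, against −155° for closed, and it stayed there after I let go.
- The mount was level and within about 0.3 mm of the estimated seat.
- The wedge tab was about 36 mm in from its start.
- The gripper was touching nothing.
- I did not measure the other things again. The pen and the part of the caliper in view looked undisturbed, and the timer was mostly out of the last picture.

**What went wrong on the way:**
- **First grasp:** it closed on air, because the real fingertips are about 22 mm behind the reported TCP. Both cameras agreed on this, and I corrected for it.
- **First lever sweep:** I stopped it too early, just before centre, and the lever swung back to open. Until the second sweep closed it, the mount was partly clamped and then released once. I saw no shift in the mount or the wedge from this.

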